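Set out the guest tray in the bathroom

ROBOT

A 6-joint arm with a two-finger parallel gripper is mounted at the origin on the work surface. World frame = base frame: x ahead of the robot, y to its left, z up, the work surface at z = 0. Lengths are in mm, angles in degrees, forces in N, time in s.
With the tool pointing down it reaches from about 350 to 850 mm from the base axis. Payload 8.1 kg.
Tool frame: the origin (TCP) lies at the very end of the fingers, on their centre line; the grasp point (between the pads) lies r.tcp_to_grasp behind it (r.tcp_to_grasp is the distance from the TCP to the grasp point, in mm); z points along the fingers, y is the line along which they close (so a half turn about z gives the same grasp; the last joint's range is limited). The gripper opens to 85 mm and grips with 20 to 120 N. Pads are 22 mm wide; open, the fingers measure 114 mm over their backs; the gripper's body (76 mm by 85 mm) begins 54 mm behind the grasp point. The pads swing forward as they close: fully open they stand 13 mm farther back than shut.
Start: joints at [-69.007, 7.471, 85.268, -0, 87.261, -4.893], TCP at [261.971, -539.793, 231.292] pointing down, gripper open.
Joint ranges: [-169.43, 169.43], [-51.17, 129.36], [1.28, 143.12], [-76.62, 256.62], [0, 156.53], [-152.29, 152.29]. Speed limits (degrees/s): [136.94, 136.94, 159.86, 180, 180, 180].

INTERFACE

Orientations are given as [roll, pitch, yaw] about the fixed x, y, z axes, in that order (R = Rz(yaw) Ry(pitch) Rx(roll)).
In Python, from bench import sense, viewer, order, r gives the robot as it stands.
- The arm moves only by the tool carry_out, never from a script. Its argument "increments" is one flat list of numbers, 7 for each row, row after row: the shift along the tool's x, y, z as a fraction of full scale, then the turn, a rotation vector about the tool's x, y, z as a fraction of full scale, then the opening, from -1 (shut) to 1 (fully open). A call has exactly 10 rows; each row is the pose to reach, as a shift and turn from the pose commanded when the call began, along the tool's axes at that moment, turning the shorter way round; what a row does not reach only later rows make up. Full scale, the value 1, is 400 mm for a shift and 2 pi rad for a turn. A row lasts 1/8 s, in which the tool goes at most 62.5 mm and 10.7 degrees, less where a joint would pass 70% of its speed; a pose out of reach is approached as far as the arm can. A call with a number of a shift or a turn outside -1 to 1 is refused whole. A call with a gripper value outside its range is refused whole. The fingers move at their own pace and stop on an object; "force" is the grip in N (left out, the last holds). Time passes only in rows, so rows that repeat a pose let the fingers close, or fill a call up. It gives the time, the measured TCP pose, the force, the opening and the grip force at its end, in the units of the state.
- sense(): the state, without advancing time (a new reading comes with each control period).
- viewer.snapshot(name): name is "scene" or "top" or "wrist"; returns the picture (384x512x3 uint8, red, green, blue); there is no depth.
- viewer.get_calibration(name): a dict with "fx", "fy", "cx", "cy" (pixels), "R" (3x3) and "t" (3): a world point X has camera coordinates R X + t. Camera axes: x right, y down, z forward; pixel columns grow to the right and rows downward; lengths in mm; the calibration is good to about 2 mm. A picture is of the moment at which its call begins: read the wrist's pose just before it. get_calibration takes no time and is no camera call; for the wrist camera it gives the pose at the moment of the call.
- order.hand_in(): hands the job in; it is judged then, once.
The state is a dict: "time": time; "joint_pos": joint angles; "qd": joint speeds; "joint_efforts": joint torques, N m; "tool_pos": TCP position; "tcp_rot": TCP orientation; "ft_force": force on the tool from outside, world axes, zero at the start; "wrist_torque": the same for the moment, N m; "finger_gap": finger opening in mm; "grip_force": force on a finger pad.
Only numpy, scipy, OpenCV 4.12 (cv2) and the standard library are available. Lean on these libraries where they do the work, as an engineer would, in place of code of your own. Each camera call takes 0.05 s, during which the arm holds its last target. There are 200 camera calls.

TASK

Set out the guest tray on the bathroom counter: stand the small bottle upright in the beaker, stand the small cream jar in the round dish, lay the soap flat in the soap dish and lay the toothbrush case flat in the long trough, each fully down inside its dish. The full-size bottle and the full-size cream jar are not for the tray: leave them standing where they are.

Things in the scene. Friction and masses are not known exactly. Their poses are not given: they have to be found in the camera images.
- small_bottle: guest-size bottle, white with a grey flip cap, standing upright: body 34 mm in diameter and straight up to 66 mm, cap 26 mm in diameter, 88 mm tall overall, 50 to 100 g. Origin at the centre of its underside, z up along its axis. Belongs upright in the beaker.
- small_jar: guest-size cream jar, white ceramic with an aluminium lid, standing upright: 52 mm in diameter (lid, upper 16 mm; the pot below is 50 mm), 40 mm tall, 70 to 140 g. Origin at the centre of its underside, z up. Belongs upright in the round dish.
- soap: cream-coloured soap bar with rounded edges, 62 mm long (its x) by 42 mm wide (its y) by 30 mm tall, lying flat. Origin at the centre of its underside, z up. Belongs lying flat in the soap dish.
- brush_case: closed travel toothbrush case, pale blue-grey plastic with rounded edges and a white seam, 185 mm long (its x) by 26 mm wide (its y) by 24 mm tall, lying flat. Origin at the middle of its underside, z up. Belongs lying flat in the trough, either way round.
- beaker: white ceramic beaker fixed on the guest tray, a low round cup: 36 mm tall, outer diameter 64 mm at the rim; 57 mm inside at the mouth and about 56 mm at the inner floor. Origin at the centre of its underside (on the tray's floor, 6 mm above the table); the inner floor is 4 mm above the origin, the rim 36 mm.
- round_dish: shallow round white ceramic dish fixed on the guest tray: 13 mm tall, outer diameter 79 mm at the rim; inside 72 mm at the rim and about 69 mm at the floor. Origin at the centre of its underside (6 mm above the table); the inner floor is 4 mm above the origin, the rim 13 mm.
- soap_dish: white ceramic soap dish fixed on the guest tray, rectangular with four drainage ribs along its y: outside 66 mm (its x) by 86 (its y) by 13 tall, inside 60 by 80, so the bar lies with its length along the dish's y. Origin at the centre of its underside (6 mm above the table); the ribs' tops, on which the soap lies, are 6 mm above it, the rim 13.
- trough: long white ceramic trough fixed on the guest tray: outside 212 mm (its x) by 52 (its y) by 12 tall, inside 206 by 46. Origin at the centre of its underside (6 mm above the table); inner floor 3 mm above it, rim 12. Dark timber tray, 312 x 184 mm, rim 18 mm above the table: the other three dishes stand in a row parallel to the trough, 98 mm apart in any order, their line 84 mm from the trough's.
- big_bottle: full-size bottle, same look as the small one but 62 mm in diameter and 165 mm tall, standing upright. It stays where it stands. Origin at the centre of its underside.
- big_jar: full-size cream jar, same look as the small one but 76 mm in diameter and 56 mm tall, standing upright. It stays where it stands. Origin at the centre of its underside. Other things on the counter (nail brush 80 x 40 mm and 32 mm tall, flat brass tin 62 mm wide and 23 mm tall, and others farther off) are not part of the job.
Things that resemble listed ones, but are neither listed nor needed, are in the scene too. What is shaped like the brush_case but brown is not meant. Leave any green look-alike of the big_bottle alone.

How it is judged:
By the outcome, as a careful person would: the job done as asked, in the order asked, and still so for the second after the job is handed in, with the robot touching nothing.
It also fails if it takes over 138 s, if anything falls off the work surface, if the arm or the gripper's body presses on something with over 40 N, if the wrist force passes 120 N, or if a joint passes its speed limit or range.

## Working session

There is one attempt and no reset: what is moved stays moved. The work goes in short steps, Python scripts to look and compute and a tool call to move; the robot and the scene stay as the last step left them, time stands still between calls to the robot, and variables do not carry over. Pictures are saved under pics/ and viewed, at most 14 in all, crops included, and the job is handed in when it is done.

Besides the shell and the picture viewer there is one more tool, called after "Request:" as name(argument=value, ...) on one line, values as JSON. carry_out: Moves the arm, as the interface text tells. Its arguments: {"type":"object","properties":{"increments":{"type":"array"},"force":{"type":"number"}},"required":["increments"]}

```bash
mkdir -p pics; ls; python3 - <<'E'
from bench import sense, viewer, order, r
import cv2,numpy as np
print(sense()); print(r.tcp_to_grasp)
for n in ["scene","top","wrist"]:
    c=viewer.get_calibration(n); print(n,{k:np.round(v,3).tolist() for k,v in c.items()})
    cv2.imwrite(f"pics/{n}0.png",cv2.resize(viewer.snapshot(n)[:,:,::-1],(800,600),interpolation=cv2.INTER_CUBIC))
E
```

```text
pics
{'time': 0.0, 'joint_pos': array([-6.90043860e+01,  7.51423199e+00,  8.53290422e+01,  1.35622958e-03,
        8.72617010e+01, -4.89177048e+00]), 'qd': array([-0.03573519, -0.03879381,  0.04744243, -0.06505749,  0.00168851,
        0.01757599]), 'joint_efforts': array([ 1.28803309e-03, -5.69404364e+01, -5.00545156e+01, -4.84017050e-05,
        1.48191716e-02,  3.19157232e-05]), 'tool_pos': array([ 261.80595936, -539.26143594,  230.25583804]), 'tcp_rot': array([-1.79895523e+02, -1.03012607e-02,  2.58873090e+01]), 'ft_force': array([-0.04674992, -1.32306072,  0.09052874]), 'wrist_torque': array([-0.01252855,  0.00982293, -0.02965223]), 'grip_force': 0.0, 'finger_gap': 85.47953547562331}
18.700000000000003
scene {'fx': 499.931, 'fy': 499.931, 'cx': 251.931, 'cy': 193.798, 'R': [[0.698, 0.716, 0.002], [0.587, -0.572, -0.573], [-0.409, 0.401, -0.819]], 't': [-341.77, -245.524, 1548.323]}
top {'fx': 391.634, 'fy': 391.634, 'cx': 254.206, 'cy': 199.691, 'R': [[-0.006, -1.0, 0.027], [-0.993, 0.003, -0.115], [0.115, -0.027, -0.993]], 't': [-15.94, 481.222, 992.38]}
wrist {'fx': 338.738, 'fy': 338.738, 'cx': 253.893, 'cy': 192.258, 'R': [[0.436, -0.9, -0.003], [-0.855, -0.416, 0.309], [-0.279, -0.132, -0.951]], 't': [-598.716, -40.547, 380.441]}
```

View pics/top0.png

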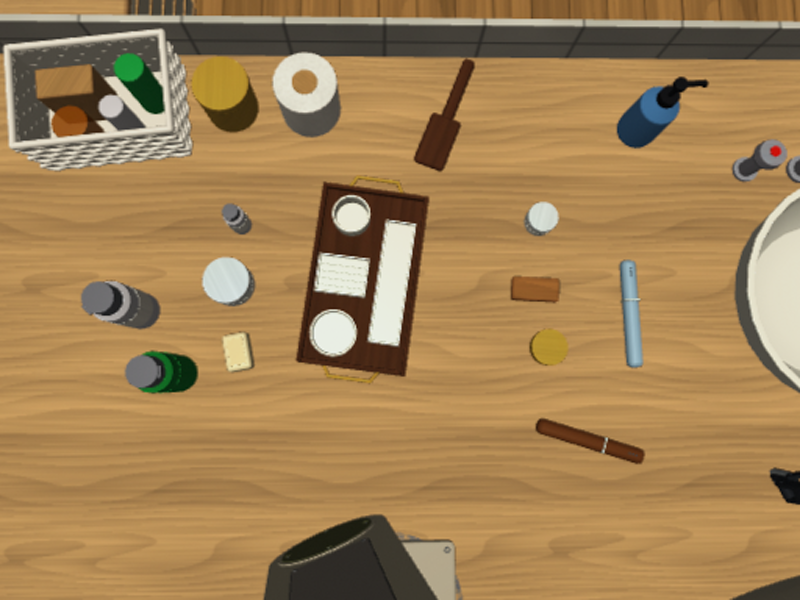

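View pics/scene0.png

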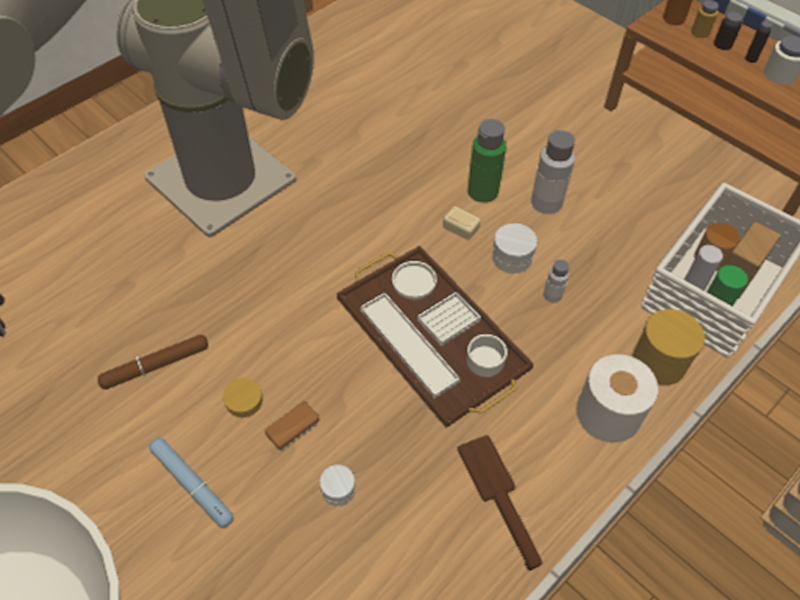

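The top view shows two kinds of candidates:
- **Bottles:** the small bottle is at (236,218). The big bottle (118,303) and the green one (160,372) are not meant.
- **Jars:** the small jar is at (542,218). The larger one at (228,281) is the big jar.
- **Soap and case:** the soap is at (237,352). The blue case is at (631,313), and the brown one (590,440) is not meant.
- **Tray:** beaker (351,214), soap dish (342,275), round dish (333,332), trough (392,283).

The scene view agrees with this. Next I triangulate.

```bash
cat > h.py <<'E'
from bench import sense, viewer, order, r
import cv2,numpy as np
from scipy.spatial.transform import Rotation as Ro
def ray(c,p):
    R=np.array(c["R"]);t=np.array(c["t"]); d=R.T@np.array([(p[0]-c["cx"])/c["fx"],(p[1]-c["cy"])/c["fy"],1.])
    return -R.T@t,d/np.linalg.norm(d)
def tri(obs):
    A=np.zeros((3,3));b=np.zeros(3);L=[]
    for c,p in obs:
        o,d=ray(c,p);M=np.eye(3)-np.outer(d,d);A+=M;b+=M@o;L.append((M,o))
    X=np.linalg.solve(A,b); return X,max(np.linalg.norm(M@(X-o)) for M,o in L)
def plane(c,p,z):
    o,d=ray(c,p);return o+d*(z-o[2])/d[2]
def proj(c,X):
    q=np.array(c["R"])@X+np.array(c["t"]);return np.array([c["cx"]+c["fx"]*q[0]/q[2],c["cy"]+c["fy"]*q[1]/q[2]])
s=lambda p:(np.array(p)+.5)*.64-.5
E
python3 - <<'E'
from h import *
T=viewer.get_calibration("top");S=viewer.get_calibration("scene")
P={"bottle captop":((231,210),(562,266)),"jar":((543,216),(337,476)),"soap":((237,351),(462,218)),
"case a":((628,263),(157,442)),"case b":((635,365),(225,522)),"beaker rim":((351,214),(487,352)),"round":((333,332),(414,279)),
"tr1":((387,221),(459,380)),"tr2":((416,223),(437,394)),"tr3":((399,346),(361,305)),"tr4":((369,342),(383,294)),
"sd1":((319,253),(480,317)),"sd2":((370,259),(447,342)),"sd3":((365,298),(418,318)),"sd4":((314,292),(452,293)),
"bigjar":((228,279),(515,240)),"bigbot":((99,298),(561,142))}
for k,(a,b) in P.items():
    X,e=tri([(T,s(a)),(S,s(b))]);print(k,X.round(1),round(e,1), np.hypot(*X[:2]).round())
a=cv2.imread("pics/top0.png")[180:380,190:690];cv2.imwrite("pics/crop1.png",cv2.resize(a[:, :260],None,fx=3,fy=3,interpolation=cv2.INTER_CUBIC))
E
```

```text
bottle captop [639.1 247.5  88. ] 0.9 685.0
jar [ 640.  -262.7   48.7] 0.4 692.0
soap [418.  245.8  30.5] 0.3 485.0
case a [ 512.3 -393.9  172.4] 47.5 646.0
case b [ 443.9 -443.4 -155.5] 64.9 627.0
beaker rim [646.9  59.1  35.9] 0.1 650.0
round [449.3  89.4  17.5] 0.4 458.0
tr1 [642.   -1.2  11.1] 0.6 642.0
tr2 [637.  -49.9  19.4] 1.6 639.0
tr3 [426.1 -19.6  21.8] 1.3 427.0
tr4 [432.5  29.2  13.5] 0.4 433.0
sd1 [584.5 114.2  15. ] 0.2 596.0
sd2 [577.3  31.6  16.2] 5.1 578.0
sd3 [508.6  37.4  10.3] 1.3 510.0
sd4 [516.3 120.3  12.5] 2.7 530.0
bigjar [533.2 256.9  56.9] 0.4 592.0
bigbot [488.3 415.1 156.9] 0.1 641.0
```

View pics/crop1.png

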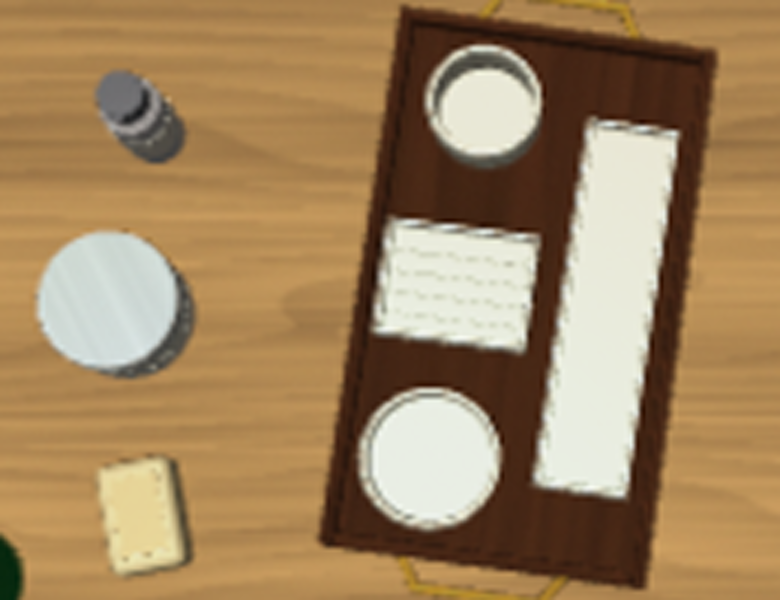

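The crop confirms that the small bottle (crop 140,115) is much thinner than the big jar below it. The soap's long side runs nearly along world x. In the scene view I had paired the case ends the wrong way round, so I fix that, fit the tray and plan the first move.

```bash
cat >> h.py <<'E'
def plan(target,yaw,tilt=None):
    """increment numbers (shift xyz, turn xyz) from the present pose to TCP target, tool down with yaw"""
    st=sense();p=np.array(st["tool_pos"]);R0=Ro.from_euler("xyz",st["tcp_rot"],degrees=True)
    R1=Ro.from_euler("xyz",[180,0,yaw],degrees=True)
    d=R0.inv().apply(np.array(target)-p)/400; w=(R0.inv()*R1).as_rotvec()/(2*np.pi)
    print("target",target,yaw,"->",d.round(4),w.round(4)); return d,w
E
python3 - <<'E'
from h import *
from scipy.optimize import least_squares
T=viewer.get_calibration("top");S=viewer.get_calibration("scene")
for k,a,b in [("case +x",(628,263),(225,522)),("case -x",(635,365),(157,442))]:
    X,e=tri([(T,s(a)),(S,s(b))]);print(k,X.round(1),round(e,1))
print("jar on z=40",plane(T,s((543,216)),40).round(1),plane(S,s((337,476)),40).round(1))
M=[(98,0),(-98,0),(106,-84-26*-1),(106,-84-26),(-106,-84-26),(-106,-84+26),(33,43),(33,-43),(-33,-43),(-33,43)]
W=[(646.9,59.1),(449.3,89.4),(642,-1.2),(637,-49.9),(426.1,-19.6),(432.5,29.2),(584.5,114.2),(577.3,31.6),(508.6,37.4),(516.3,120.3)]
M=np.array(M);W=np.array(W)
f=lambda q:(np.array(q[:2])+M@np.array([[np.cos(q[2]),np.sin(q[2])],[-np.sin(q[2]),np.cos(q[2])]])-W)
q=least_squares(lambda q:f(q).ravel(),[548,74,-.15],loss="soft_l1").x
print("tray",q[:2].round(1),np.degrees(q[2]).round(2),f(q).round(1).tolist())
c,sn=np.cos(q[2]),np.sin(q[2])
for n,m in [("beaker",(98,0)),("round",(-98,0)),("trough",(0,-84))]: print(n,(q[:2]+[c*m[0]-sn*m[1],sn*m[0]+c*m[1]]).round(1))
for y in (0,90): plan((639,247,200),y)
E
```

```text
case +x [ 566.7 -418.1   12.6] 1.0
case -x [ 392.3 -418.1   16.2] 1.0
jar on z=40 [ 642.7 -264.8   40. ] [ 636.7 -261.    40. ]
tray [546.5  74.2] -8.07 [[-3.4, 1.3], [0.2, -1.5], [1.3, 3.1], [-1.0, 0.3], [0.0, -0.3], [0.9, 2.4], [0.7, -2.1], [-4.1, -4.6], [-0.8, -1.2], [3.6, 1.1]]
beaker [643.5  60.4]
round [449.5  87.9]
trough [534.7  -9. ]
target (639, 247, 200) 0 -> [ 1.7067 -1.3568  0.0783] [-0.0002  0.      0.0719]
target (639, 247, 200) 90 -> [ 1.7067 -1.3568  0.0783] [-2.000e-04 -1.000e-04 -1.781e-01]
```

Request:
carry_out(increments=[0.21,-0.17,0.01,0,0,0,1,0.32,-0.255,0.015,0,0,0,1,0.43,-0.34,0.02,0,0,0,1,0.54,-0.425,0.025,0,0,0,1,0.65,-0.51,0.03,0,0,0,1,0.75,-0.6,0.035,0,0,0,1,0.853,-0.678,0.04,0,0,0,1,0.853,-0.678,0.04,0,0,0,1,0.853,-0.678,0.04,0,0,0,1,0.853,-0.678,0.04,0,0,0,1], force=40)

```text
time: 1.4
tool_pos: [450.1, -148.0, 215.2]
tcp_rot: [180.0, 0.0, 25.8]
ft_force: [-0.4, -1.0, -0.2]
finger_gap: 85.4
grip_force: 0.0
```

Request:
carry_out(increments=[0.853,-0.678,0.038,0,0,0.072,1,0.853,-0.678,0.038,0,0,0.072,1,0.853,-0.678,0.038,0,0,0.072,1,0.853,-0.678,0.038,0,0,0.072,1,0.853,-0.678,0.038,0,0,0.072,1,0.853,-0.678,0.038,0,0,0.072,1,0.853,-0.678,0.038,0,0,0.072,1,0.853,-0.678,0.038,0,0,0.072,1,0.853,-0.678,0.038,0,0,0.072,1,0.853,-0.678,0.038,0,0,0.072,1])

```text
time: 2.65
tool_pos: [639.3, 243.9, 200.3]
tcp_rot: [180.0, 0.0, -0.2]
ft_force: [0.2, -0.1, -0.6]
finger_gap: 85.2
grip_force: 0.0
```

```bash
cat >> h.py <<'E'
def ring(c,img,x,y,z,rad,col):
    a=np.linspace(0,2*np.pi,40); pts=np.array([proj(c,np.array([x+rad*np.cos(t),y+rad*np.sin(t),z])) for t in a])
    cv2.polylines(img,[((pts+.5)/.64-.5).round().astype(int)],True,col,1)
def rect(c,img,x,y,z,L,W,yaw,col):
    k=np.radians(yaw);R=np.array([[np.cos(k),-np.sin(k)],[np.sin(k),np.cos(k)]])
    pts=np.array([proj(c,np.array([*(np.array([x,y])+R@np.array(m)),z])) for m in [(L/2,W/2),(L/2,-W/2),(-L/2,-W/2),(-L/2,W/2)]])
    cv2.polylines(img,[((pts+.5)/.64-.5).round().astype(int)],True,col,1)
TR=(546.5,74.2,-8.07)
def dishes(c,img):
    k=np.radians(TR[2]);f=lambda a,b:(TR[0]+np.cos(k)*a-np.sin(k)*b,TR[1]+np.sin(k)*a+np.cos(k)*b)
    ring(c,img,*f(98,0),42,32,(0,0,255));ring(c,img,*f(-98,0),19,39.5,(0,0,255))
    rect(c,img,*f(0,0),19,66,86,TR[2],(0,0,255));rect(c,img,*f(0,-84),18,212,52,TR[2],(0,0,255))
def shot(n,name,draw):
    c=viewer.get_calibration(n);im=cv2.resize(viewer.snapshot(n)[:,:,::-1],(800,600),interpolation=cv2.INTER_CUBIC)
    cv2.imwrite(f"pics/{name}_raw.png",im);np.save(f"pics/{name}.npy",c,allow_pickle=True);draw(c,im);cv2.imwrite(f"pics/{name}.png",im)
E
python3 - <<'E'
from h import *
st=sense();print(st["time"],st["tool_pos"],st["tcp_rot"],st["finger_gap"])
def d(c,im):
    dishes(c,im);ring(c,im,639.1,247.5,88,13,(0,0,255));ring(c,im,639.1,247.5,0,17,(255,0,0));ring(c,im,533,257,56,38,(0,255,0));rect(c,im,418,246,30,62,42,9,(0,0,255))
shot("wrist","w1",d)
plan((639,247.5,36),0)
E
```

```text
2.65 [639.28291231 243.88470231 200.33171479] [ 1.79969870e+02  1.19303757e-03 -1.59304849e-01] 85.23713493378254
target (639, 247.5, 36) 0 -> [-0.0008 -0.009   0.4114] [ 0.     -0.     -0.0005]
```

View pics/w1.png

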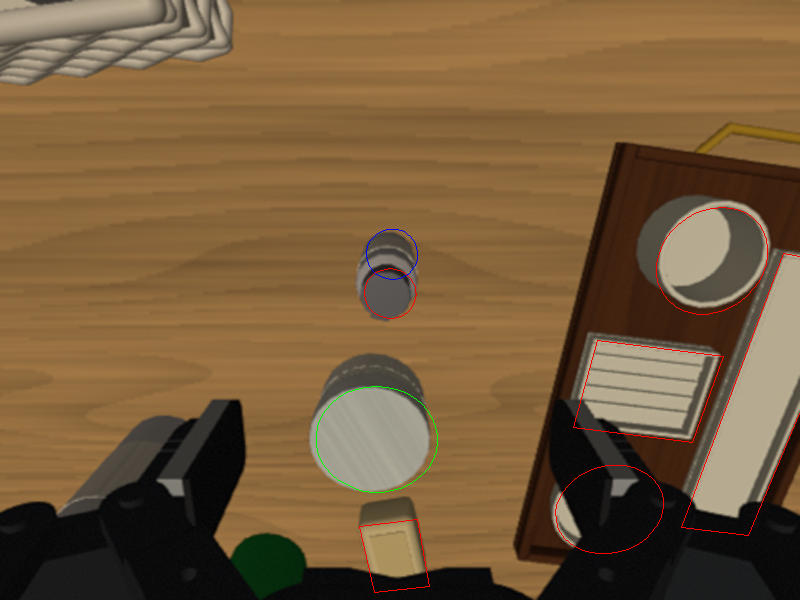

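The wrist view shows the bottle cap at (386,295), the big jar at (370,440) and the beaker rim at (719,254). All are within about 3 mm of the prediction. Now the bottle grasp.

Request:
carry_out(increments=[0,-0.011,0.08,0,0,0,1,0,-0.011,0.16,0,0,0,1,0,-0.011,0.24,0,0,0,1,0,-0.011,0.31,0,0,0,1,0,-0.011,0.37,0,0,0,1,0,-0.011,0.41,0,0,0,1,0,-0.011,0.41,0,0,0,1,0,-0.011,0.41,0,0,0,-0.3,0,-0.011,0.41,0,0,0,-0.5,0,-0.011,0.41,0,0,0,-0.6], force=40)

```text
time: 3.95
tool_pos: [639.7, 250.7, 37.2]
tcp_rot: [-180.0, -0.1, -0.0]
ft_force: [-1.0, -6.6, 16.9]
finger_gap: 32.6
grip_force: 42.4
```

Request:
carry_out(increments=[0,0,0,0,0,0,-0.6,0,0,0,0,0,0,-0.6,0,0,0,0,0,0,-0.6,0,0,0,0,0,0,-0.6,0,0,0,0,0,0,-0.6,0,0,0,0,0,0,-0.6,0,0,0,0,0,0,-0.6,0,0,0,0,0,0,-0.6,0,0,0,0,0,0,-0.6,0,0,0,0,0,0,-0.6])

```text
time: 5.2
tool_pos: [639.9, 250.7, 37.3]
tcp_rot: [-180.0, -0.1, -0.0]
ft_force: [-0.2, -1.2, 6.5]
finger_gap: 32.9
grip_force: 39.9
```

Request:
carry_out(increments=[0,0,-0.05,0,0,0,-0.6,0,0,-0.12,0,0,0,-0.6,0,0,-0.2,0,0,0,-0.6,0,0,-0.28,0,0,0,-0.6,-0.05,0.06,-0.33,0,0,0,-0.6,-0.12,0.13,-0.35,0,0,0,-0.6,-0.2,0.2,-0.35,0,0,0,-0.6,-0.25,0.25,-0.35,0,0,0,-0.6,-0.25,0.25,-0.35,0,0,0,-0.6,-0.25,0.25,-0.35,0,0,0,-0.6])

```text
time: 6.45
tool_pos: [539.7, 151.0, 177.1]
tcp_rot: [-180.0, -0.1, -0.0]
ft_force: [0.4, -0.7, -1.5]
finger_gap: 32.8
grip_force: 40.0
```

```bash
python3 - <<'E'
from h import *
st=sense();print(st["time"],st["tool_pos"],st["tcp_rot"],st["finger_gap"],st["grip_force"])
shot("wrist","w2",dishes)
E
```

```text
6.45 [539.67000415 150.98719801 177.09674965] [-1.79965102e+02 -8.80513218e-02 -4.01543228e-02] 32.781552034842335 39.967561854282394
```

View pics/w2.png

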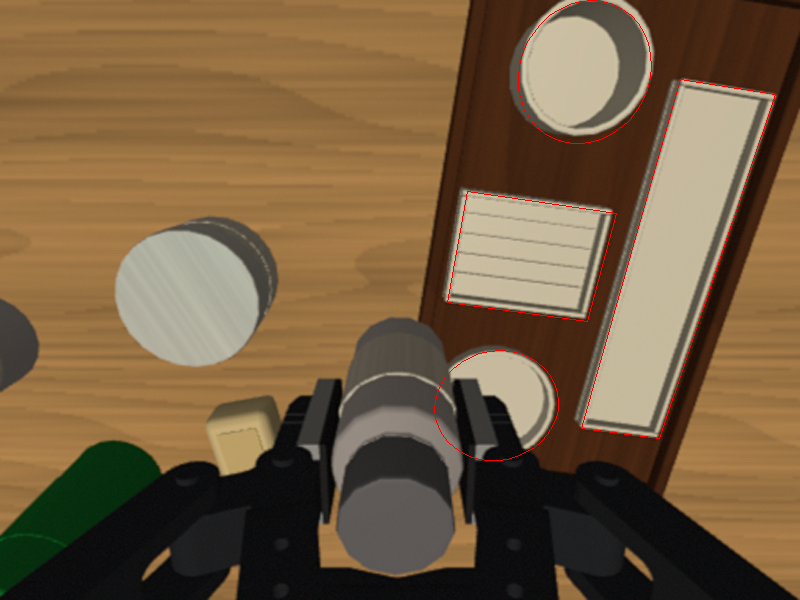

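The fit is good: soap dish, trough and round dish line up, and the beaker is about 3 mm farther along +x. I take the beaker as (646.5, 60).

Request:
carry_out(increments=[0.08,0.07,0,0,0,0,-0.6,0.17,0.15,0,0,0,0,-0.6,0.24,0.21,0,0,0,0,-0.6,0.267,0.228,0.02,0,0,0,-0.6,0.267,0.228,0.08,0,0,0,-0.6,0.267,0.228,0.15,0,0,0,-0.6,0.267,0.228,0.21,0,0,0,-0.6,0.267,0.228,0.25,0,0,0,-0.6,0.267,0.228,0.28,0,0,0,-0.6,0.267,0.228,0.28,0,0,0,-0.6])

```text
time: 7.75
tool_pos: [645.2, 59.6, 63.1]
tcp_rot: [-180.0, 0.1, -0.0]
ft_force: [-1.1, -0.6, -0.9]
finger_gap: 32.2
grip_force: 40.0
```

```bash
python3 - <<'E'
from h import *
st=sense();print(st["ft_force"])
plan((646.5,60,48.3),0)
E
```

```text
[-1.0844037  -0.55525025 -0.91099665]
target (646.5, 60, 48.3) 0 -> [ 0.0034 -0.0011  0.0371] [-0.      0.0003 -0.0001]
```

Request:
carry_out(increments=[0.002,0,0.012,0,0,0,-0.6,0.003,0,0.022,0,0,0,-0.6,0.003,0,0.03,0,0,0,-0.6,0.003,0,0.036,0,0,0,-0.6,0.003,0,0.038,0,0,0,-0.6,0.003,0,0.038,0,0,0,-0.6,0.003,0,0.038,0,0,0,-0.1,0.003,0,0.038,0,0,0,0.2,0.003,0,0.038,0,0,0,0.4,0.003,0,0.038,0,0,0,0.4])

```text
time: 9.0
tool_pos: [647.0, 59.3, 49.0]
tcp_rot: [-180.0, -0.0, -0.0]
ft_force: [0.1, 0.3, -0.4]
finger_gap: 59.7
grip_force: 0.0
```

Request:
carry_out(increments=[0,0,-0.02,0,0,0,0.4,0,0,-0.06,0,0,0,0.4,0,0,-0.12,0,0,0,0.4,0,0,-0.2,0,0,0,0.4,0,0,-0.3,0,0,0,0.6,0,0,-0.4,0,0,0,1,0,0.15,-0.4,0,0,0,1,0,0.3,-0.4,0,0,0,1,0,0.45,-0.4,0,0,0,1,0,0.5,-0.4,0,0,0,1])

```text
time: 10.25
tool_pos: [646.7, -144.5, 210.6]
tcp_rot: [179.9, -0.1, -0.2]
ft_force: [0.1, 1.1, 1.1]
finger_gap: 85.4
grip_force: 0.0
```

```bash
python3 - <<'E'
from h import *
print(sense()["tool_pos"])
def d(c,im):
    dishes(c,im);ring(c,im,640,-263,40,26,(0,0,255));ring(c,im,646.5,60,98,13,(255,0,0))
shot("top","t1",lambda c,im:None)
shot("wrist","w3",d)
im=cv2.imread("pics/t1.png")[170:390,190:450];cv2.imwrite("pics/t1c.png",cv2.resize(im,None,fx=2.5,fy=2.5))
plan((638,-262.5,180),0)
E
```

```text
[ 646.72607957 -144.52328084  210.5673563 ]
target (638, -262.5, 180) 0 -> [-0.0212  0.2986  0.0754] [ 0.0001 -0.0002 -0.0006]
```

View pics/t1c.png

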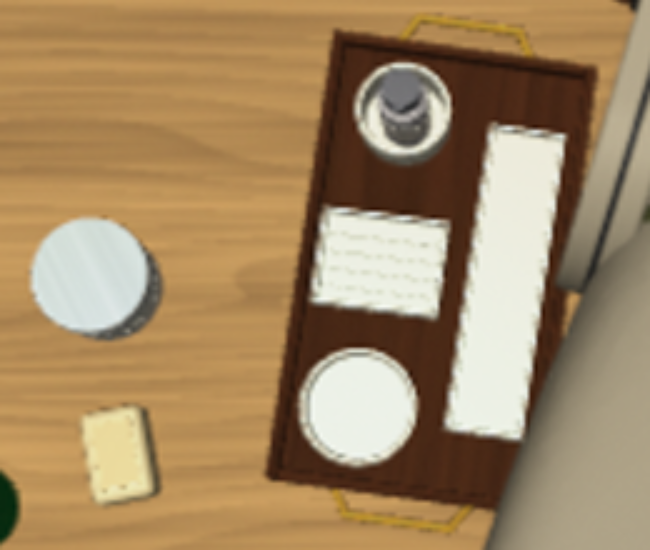

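The bottle stands upright in the beaker (crop 405,110). Next I check the jar in the wrist picture taken from here.

View pics/w3.png

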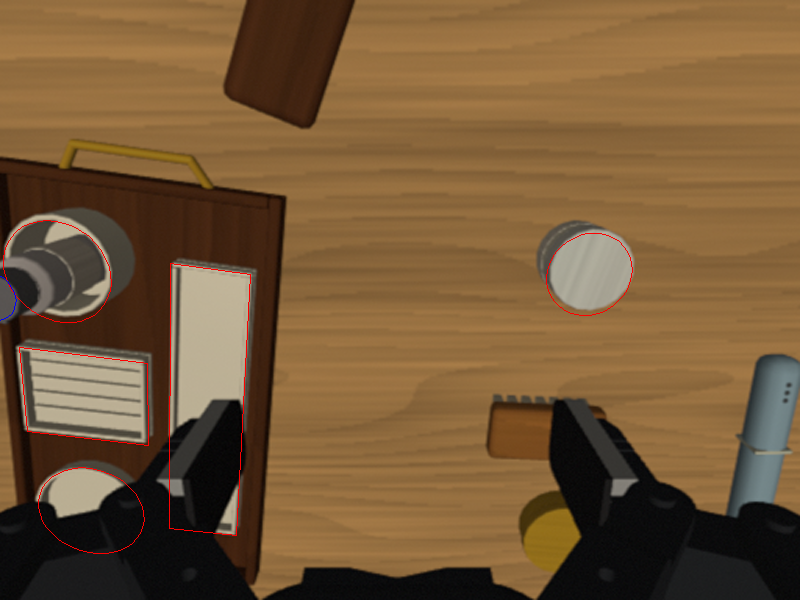

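The jar lid sits at (590,270), with the prediction at (589,274), so I take the jar as (642,-263.5). Its width of about 85 px matches 52 mm.

Request:
carry_out(increments=[-0.004,0.1,0.02,0,0,0,1,-0.008,0.2,0.06,0,0,0,1,-0.012,0.27,0.12,0,0,0,1,-0.012,0.298,0.2,0,0,0,1,-0.012,0.298,0.28,0,0,0,1,-0.012,0.298,0.35,0,0,0,1,-0.012,0.298,0.41,0,0,0,1,-0.012,0.298,0.45,0,0,0,1,-0.012,0.298,0.48,0,0,0,1,-0.012,0.298,0.497,0,0,0,1])

```text
time: 11.6
tool_pos: [642.3, -259.5, 10.0]
tcp_rot: [180.0, -0.0, -0.0]
ft_force: [-0.7, 0.4, 0.3]
finger_gap: 85.6
grip_force: 0.0
```

Request:
carry_out(increments=[0,0,0.002,0,0,0,1,0,0,0.002,0,0,0,0.6,0,0,0.002,0,0,0,0.3,0,0,0.002,0,0,0,0,0,0,0.002,0,0,0,-0.2,0,0,0.002,0,0,0,-0.2,0,0,0.002,0,0,0,-0.2,0,0,0.002,0,0,0,-0.2,0,0,0.002,0,0,0,-0.2,0,0,0.002,0,0,0,-0.2], force=45)

```text
time: 12.85
tool_pos: [642.8, -260.4, 10.6]
tcp_rot: [179.9, -0.1, -0.0]
ft_force: [0.2, -1.4, 5.5]
finger_gap: 50.6
grip_force: 47.1
```

```bash
python3 - <<'E'
from h import *
st=sense();print(st["tool_pos"],st["ft_force"],st["finger_gap"],st["grip_force"])
p=st["tool_pos"];plan((450,88,p[2]+11),0);plan((450,88,150),0)
E
```

```text
[ 642.81734509 -260.38735607   10.56651835] [ 0.15208286 -1.36694747  5.54665117] 50.5638345001076 47.09728181362152
target (450, 88, np.float64(21.566518349394748)) 0 -> [-0.4826 -0.8706 -0.0292] [ 0.0002 -0.0003 -0.0001]
target (450, 88, 150) 0 -> [-0.482  -0.8703 -0.3503] [ 0.0002 -0.0003 -0.0001]
```

Request:
carry_out(increments=[0,0,-0.05,0,0,0,-0.2,0,0,-0.13,0,0,0,-0.2,0,0,-0.22,0,0,0,-0.2,-0.05,-0.08,-0.3,0,0,0,-0.2,-0.11,-0.19,-0.35,0,0,0,-0.2,-0.17,-0.3,-0.35,0,0,0,-0.2,-0.23,-0.41,-0.35,0,0,0,-0.2,-0.29,-0.52,-0.35,0,0,0,-0.2,-0.35,-0.63,-0.35,0,0,0,-0.2,-0.37,-0.67,-0.35,0,0,0,-0.2])

```text
time: 14.1
tool_pos: [492.9, 10.3, 150.1]
tcp_rot: [-180.0, -0.0, 0.1]
ft_force: [0.5, 1.0, -0.8]
finger_gap: 50.6
grip_force: 47.1
```

```bash
python3 - <<'E'
from h import *
st=sense();print(st["tool_pos"],st["ft_force"],st["finger_gap"],st["grip_force"])
plan((450,88,30),0)
E
```

```text
[492.92975905  10.25046417 150.05299464] [ 0.52923551  1.00483164 -0.75699201] 50.63453334813729 47.1382874250412
target (450, 88, 30) 0 -> [-0.1071 -0.1944  0.3002] [-0.0001 -0.0001  0.0002]
```

Request:
carry_out(increments=[-0.05,-0.09,0,0,0,0,-0.2,-0.09,-0.17,0.02,0,0,0,-0.2,-0.106,-0.194,0.06,0,0,0,-0.2,-0.106,-0.194,0.12,0,0,0,-0.2,-0.106,-0.194,0.18,0,0,0,-0.2,-0.106,-0.194,0.23,0,0,0,-0.2,-0.106,-0.194,0.265,0,0,0,-0.2,-0.106,-0.194,0.265,0,0,0,-0.2,-0.106,-0.194,0.265,0,0,0,-0.2,-0.106,-0.194,0.265,0,0,0,-0.2])

```text
time: 15.35
tool_pos: [452.7, 85.8, 44.3]
tcp_rot: [-180.0, -0.1, -0.0]
ft_force: [-0.1, -0.4, -1.3]
finger_gap: 50.7
grip_force: 47.2
```

```bash
python3 - <<'E'
from h import *
st=sense();print(st["tool_pos"],st["ft_force"])
plan((450.5,88,21.6),0)
shot("wrist","w4",dishes);shot("scene","s4",lambda c,im:None)
im=cv2.imread("pics/s4.png")[200:430,330:590];cv2.imwrite("pics/s4c.png",cv2.resize(im,None,fx=2.2,fy=2.2))
E
```

```text
[452.70362762  85.8081764   44.29979451] [-0.13488701 -0.43335463 -1.30723106]
target (450.5, 88, 21.6) 0 -> [-0.0056 -0.0055  0.0567] [-0.     -0.0003 -0.0001]
```

View pics/s4c.png

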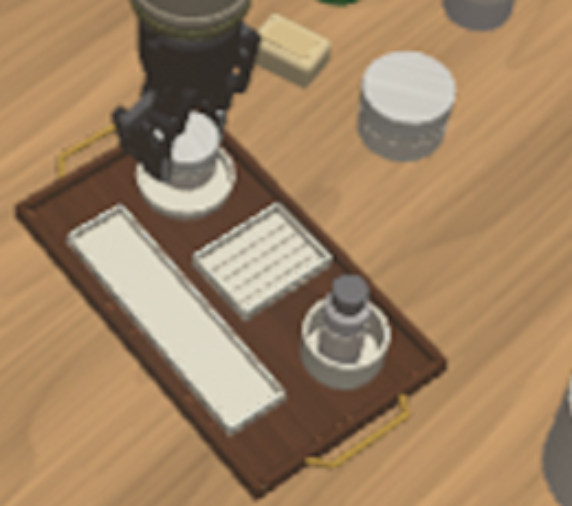

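The jar hangs over the round dish (crop 190,150) with clearance all around, and the bottle stands well in the beaker. Lowering.

Request:
carry_out(increments=[-0.005,-0.005,0.015,0,0,0,-0.2,-0.005,-0.005,0.03,0,0,0,-0.2,-0.005,-0.005,0.043,0,0,0,-0.2,-0.005,-0.005,0.051,0,0,0,-0.2,-0.005,-0.005,0.056,0,0,0,-0.2,-0.005,-0.005,0.056,0,0,0,-0.2,-0.005,-0.005,0.056,0,0,0,-0.2,-0.005,-0.005,0.056,0,0,0,0.2,-0.005,-0.005,0.056,0,0,0,0.6,-0.005,-0.005,0.056,0,0,0,0.8])

```text
time: 16.7
tool_pos: [450.0, 87.8, 21.1]
tcp_rot: [-180.0, -0.0, -0.0]
ft_force: [0.1, 0.2, 0.1]
finger_gap: 76.5
grip_force: 0.0
```

Request:
carry_out(increments=[0,0,0,0,0,0,0.8,0,0,-0.03,0,0,0,0.8,0,0,-0.08,0,0,0,0.8,0,0,-0.16,0,0,0,0.8,0,0,-0.25,0,0,0,1,0,0,-0.35,0,0,0,1,0,0,-0.42,0,0,0,1,-0.08,-0.1,-0.42,0,0,0,1,-0.15,-0.2,-0.42,0,0,0,1,-0.15,-0.2,-0.42,0,0,0,1])

```text
time: 17.95
tool_pos: [388.5, 170.0, 189.9]
tcp_rot: [-179.9, -0.1, 0.2]
ft_force: [1.2, -0.1, -0.3]
finger_gap: 85.6
grip_force: 0.0
```

```bash
python3 - <<'E'
from h import *
st=sense();print(st["time"],st["tool_pos"],st["joint_pos"])
def d(c,im):
    ring(c,im,450,88,50,26,(255,0,0));rect(c,im,418,246,30,62,42,9,(0,0,255))
shot("wrist","w5",d);shot("top","t5",lambda c,im:dishes(c,im))
a=cv2.imread("pics/w5.png");b=cv2.imread("pics/t5.png")[160:400,180:450]
cv2.imwrite("pics/m5.png",np.hstack([cv2.resize(a,(480,360)),cv2.resize(b,(320,284))[:, :].copy() if 0 else cv2.copyMakeBorder(cv2.resize(b,(320,284)),0,76,0,0,0)]))
E
```

```text
17.95 [388.47500177 169.99272043 189.91421603] [ 1.66586811e+01 -1.98368786e+01  1.14940497e+02  4.63678374e-02
  8.48292115e+01  1.06472241e+02]
```

View pics/m5.png

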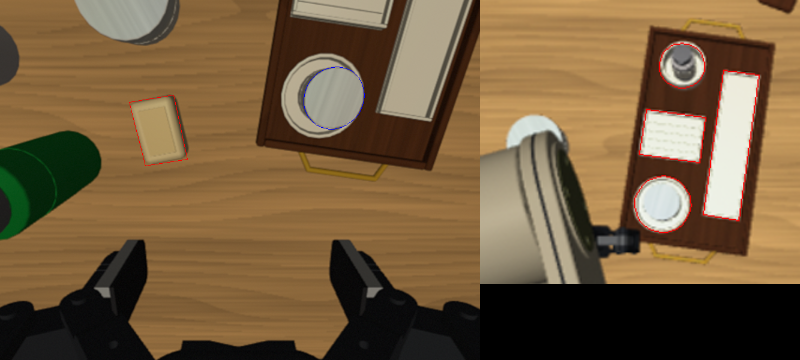

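The jar stands in the round dish, and the soap outline fits (418, 246, yaw 9). The green bottle is close to the soap, so I check that clearance first.

```bash
python3 - <<'E'
from h import *
T=viewer.get_calibration("top");S=viewer.get_calibration("scene")
X,e=tri([(T,s((145,373))),(S,s((491,130)))]);print("green cap",X.round(1),round(e,1))
print(plane(T,s((178,371)),0),plane(S,s((484,197)),0))
W=np.load("pics/w5.npy",allow_pickle=True).item()
print("cap radius px check: green in wrist base right edge", plane(W,s((168,255)),100).round())
plan((418,246,110),9);plan((418,246,7),9)
E
```

```text
green cap [381.3 346.2 158.1] 1.6
[386.35459472 350.16472513   0.        ] [394.67713186 337.67622232   0.        ]
cap radius px check: green in wrist base right edge [413. 273. 100.]
target (418, 246, 110) 9 -> [ 0.07   -0.1946  0.1994] [ 0.     -0.0002 -0.0248]
target (418, 246, 7) 9 -> [ 0.0697 -0.1946  0.4569] [ 0.     -0.0002 -0.0248]
```

Request:
carry_out(increments=[0.03,-0.08,0,0,0,0,0.5,0.06,-0.17,0,0,0,-0.015,0.5,0.07,-0.195,0,0,0,-0.025,0.5,0.07,-0.195,0.06,0,0,-0.025,0.5,0.07,-0.195,0.14,0,0,-0.025,0.5,0.07,-0.195,0.22,0,0,-0.025,0.5,0.07,-0.195,0.3,0,0,-0.025,0.5,0.07,-0.195,0.35,0,0,-0.025,0.5,0.07,-0.195,0.35,0,0,-0.025,0.5,0.07,-0.195,0.35,0,0,-0.025,0.5])

```text
time: 19.3
tool_pos: [419.0, 245.6, 49.9]
tcp_rot: [-180.0, -0.1, 8.9]
ft_force: [0.0, -0.4, -0.3]
finger_gap: 64.2
grip_force: 0.0
```

```bash
python3 - <<'E'
from h import *
st=sense();print(st["tool_pos"],st["tcp_rot"],st["ft_force"])
plan((418,246,7),9)
E
```

```text
[418.98967895 245.59232147  49.93825049] [-1.79989817e+02 -6.56985632e-02  8.91242049e+00] [ 0.01124713 -0.43162739 -0.25746669]
target (418, 246, 7) 9 -> [-0.0024 -0.0014  0.1073] [-0.     -0.0002 -0.0002]
```

Request:
carry_out(increments=[-0.002,-0.001,0.04,0,0,0,0.5,-0.002,-0.001,0.075,0,0,0,0.5,-0.002,-0.001,0.1,0,0,0,0.5,-0.002,-0.001,0.11,0,0,0,0.5,-0.002,-0.001,0.11,0,0,0,0.5,-0.002,-0.001,0.11,0,0,0,0.2,-0.002,-0.001,0.11,0,0,0,-0.1,-0.002,-0.001,0.11,0,0,0,-0.3,-0.002,-0.001,0.11,0,0,0,-0.3,-0.002,-0.001,0.11,0,0,0,-0.3], force=35)

```text
time: 20.55
tool_pos: [417.7, 246.4, 5.6]
tcp_rot: [-180.0, -0.1, 9.0]
ft_force: [0.1, -0.2, 6.3]
finger_gap: 41.8
grip_force: 36.1
```

Request:
carry_out(increments=[0,0,0,0,0,0,-0.3,0,0,0,0,0,0,-0.3,0,0,0,0,0,0,-0.3,0,0,0,0,0,0,-0.3,0,0,-0.02,0,0,0,-0.3,0,0,-0.06,0,0,0,-0.3,0,0,-0.12,0,0,0,-0.3,0,0,-0.2,0,0,0,-0.3,0,0,-0.28,0,0,0,-0.3,0,0,-0.32,0,0,0,-0.3])

```text
time: 21.8
tool_pos: [418.1, 246.6, 135.8]
tcp_rot: [-179.9, -0.2, 9.0]
ft_force: [0.3, -0.4, -0.9]
finger_gap: 41.6
grip_force: 35.4
```

```bash
python3 - <<'E'
from h import *
st=sense();print(st["tool_pos"],st["tcp_rot"],st["finger_gap"],st["grip_force"])
plan((547,74,120),81.9)
E
```

```text
[418.10327308 246.5857585  135.7930149 ] [-179.94538767   -0.20047035    8.96654784] 41.561976568091765 35.41187882423401
target (547, 74, 120) 81.9 -> [0.2509 0.4765 0.0399] [ 2.000e-04 -6.000e-04 -2.026e-01]
```

Request:
carry_out(increments=[0.03,0.05,0,0,0,-0.025,-0.3,0.06,0.11,0,0,0,-0.05,-0.3,0.1,0.18,0,0,0,-0.075,-0.3,0.13,0.24,0,0,0,-0.1,-0.3,0.16,0.3,0,0,0,-0.125,-0.3,0.19,0.36,0,0,0,-0.15,-0.3,0.22,0.42,0,0,0,-0.175,-0.3,0.251,0.476,0,0,0,-0.203,-0.3,0.251,0.476,0.0,0,0,-0.203,-0.3,0.251,0.476,0.0,0,0,-0.203,-0.3])

```text
time: 23.05
tool_pos: [545.3, 73.9, 132.5]
tcp_rot: [-179.9, -0.0, 81.9]
ft_force: [-0.5, 0.1, -0.4]
finger_gap: 41.7
grip_force: 35.5
```

```bash
python3 - <<'E'
from h import *
st=sense();print(st["tool_pos"],st["tcp_rot"],st["finger_gap"],st["grip_force"])
plan((547,74,40),81.9)
E
```

```text
[545.27486649  73.9406278  132.51368195] [-1.79932546e+02 -7.73949060e-03  8.18713526e+01] 41.65480961811712 35.50433278083801
target (547, 74, 40) 81.9 -> [0.0007 0.0045 0.2313] [-0.0002 -0.     -0.0001]
```

Request:
carry_out(increments=[0.001,0.004,0.05,0,0,0,-0.3,0.001,0.004,0.11,0,0,0,-0.3,0.001,0.004,0.16,0,0,0,-0.3,0.001,0.004,0.2,0,0,0,-0.3,0.001,0.004,0.23,0,0,0,-0.3,0.001,0.004,0.23,0,0,0,-0.3,0.001,0.004,0.23,0,0,0,-0.3,0.001,0.004,0.23,0,0,0,-0.3,0.001,0.004,0.23,0,0,0,-0.3,0.001,0.004,0.23,0,0,0,-0.3])

```text
time: 24.3
tool_pos: [547.8, 73.9, 41.3]
tcp_rot: [180.0, -0.0, 82.0]
ft_force: [-0.7, 0.4, -1.5]
finger_gap: 41.5
grip_force: 35.5
```

```bash
python3 - <<'E'
from h import *
st=sense();print(st["tool_pos"],st["tcp_rot"],st["ft_force"])
plan((547,74,18.3),81.9)
shot("scene","s6",lambda c,im:None)
im=cv2.imread("pics/s6.png")[200:430,330:590];cv2.imwrite("pics/s6c.png",cv2.resize(im,None,fx=2.2,fy=2.2))
E
```

```text
[547.77220477  73.8658745   41.25111413] [ 1.79965236e+02 -7.81031373e-03  8.20447668e+01] [-0.67608135  0.44481225 -1.52024707]
target (547, 74, 18.3) 81.9 -> [ 0.0001 -0.002   0.0574] [ 0.0001 -0.      0.0004]
```

View pics/s6c.png

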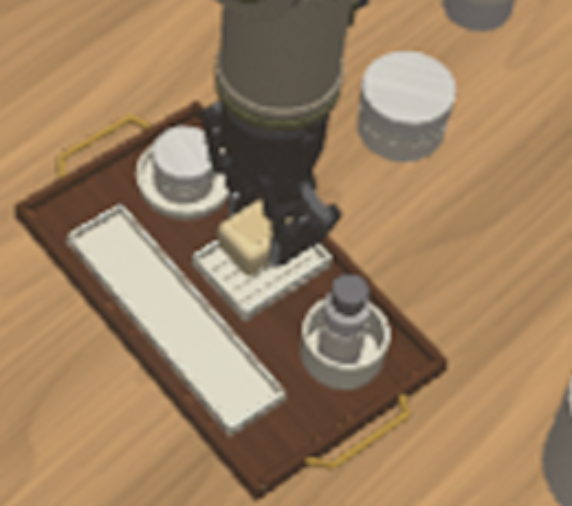

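The soap hangs over its dish (crop 245,240), aligned along the dish's y, and the jar and bottle stand as placed. Lowering and releasing.

Request:
carry_out(increments=[0,-0.001,0.015,0,0,0,-0.3,0,-0.001,0.03,0,0,0,-0.3,0,-0.001,0.043,0,0,0,-0.3,0,-0.001,0.052,0,0,0,-0.3,0,-0.001,0.057,0,0,0,-0.3,0,-0.001,0.057,0,0,0,-0.3,0,-0.001,0.057,0,0,0,-0.3,0,-0.001,0.057,0,0,0,0.1,0,-0.001,0.057,0,0,0,0.4,0,-0.001,0.057,0,0,0,0.4])

```text
time: 25.6
tool_pos: [547.3, 73.9, 18.2]
tcp_rot: [180.0, -0.0, 82.0]
ft_force: [0.0, 0.2, -0.0]
finger_gap: 59.7
grip_force: 0.0
```

Request:
carry_out(increments=[0,0,0,0,0,0,0.4,0,0,-0.03,0,0,0,0.4,0,0,-0.08,0,0,0,0.4,0,0,-0.16,0,0,0,0.4,0,0,-0.26,0,0,0,0.4,0,0,-0.36,0,0,0,0.4,0,0,-0.45,0,0,0,0.4,-0.15,-0.03,-0.45,0,0,0,0.4,-0.3,-0.06,-0.45,0,0,0,0.4,-0.4,-0.09,-0.45,0,0,0,0.4])

```text
time: 26.85
tool_pos: [488.9, -81.7, 200.3]
tcp_rot: [179.8, 0.0, 82.0]
ft_force: [0.5, -0.9, -0.1]
finger_gap: 59.7
grip_force: 0.0
```

```bash
python3 - <<'E'
from h import *
st=sense();print(st["tool_pos"],st["tcp_rot"])
plan((480,-300,190),0)
E
```

```text
[488.90882064 -81.6510681  200.26433609] [1.79844580e+02 4.73731413e-02 8.20069614e+01]
target (480, -300, 190) 0 -> [-0.5436  0.0538  0.0263] [ 4.000e-04 -2.000e-04  2.278e-01]
```

Request:
carry_out(increments=[-0.1,-0.015,0.003,0,0,0.025,0.4,-0.2,-0.03,0.006,0,0,0.05,0.4,-0.3,-0.045,0.01,0,0,0.08,0.4,-0.4,-0.06,0.013,0,0,0.105,0.4,-0.5,-0.075,0.016,0,0,0.13,0.4,-0.6,-0.09,0.02,0,0,0.16,0.4,-0.7,-0.105,0.025,0,0,0.185,0.4,-0.77,-0.117,0.025,0,0,0.21,0.4,-0.77,-0.117,0.025,0,0,0.228,0.4,-0.77,-0.117,0.025,0,0,0.228,0.4])

```text
time: 28.1
tool_pos: [400.4, -378.7, 189.7]
tcp_rot: [179.9, -0.1, -0.0]
ft_force: [-0.4, 0.0, 0.3]
finger_gap: 59.9
grip_force: 0.0
```

```bash
python3 - <<'E'
from h import *
st=sense();print(st["tool_pos"],st["tcp_rot"])
def d(c,im): rect(c,im,479.5,-418,24,185,26,0,(0,0,255)); rect(c,im,479.5,-418,0,185,26,0,(255,0,0))
shot("wrist","w7",d)
shot("top","t7",dishes)
a=cv2.imread("pics/w7.png");b=cv2.imread("pics/t7.png")[160:400,180:450]
cv2.imwrite("pics/m7.png",np.hstack([cv2.resize(a,(520,390)),cv2.copyMakeBorder(cv2.resize(b,(280,249)),0,141,0,0,0)]))
E
```

```text
[ 400.42858329 -378.68688839  189.68542939] [ 1.79929756e+02 -6.89157610e-02 -3.14499152e-02]
```

View pics/m7.png

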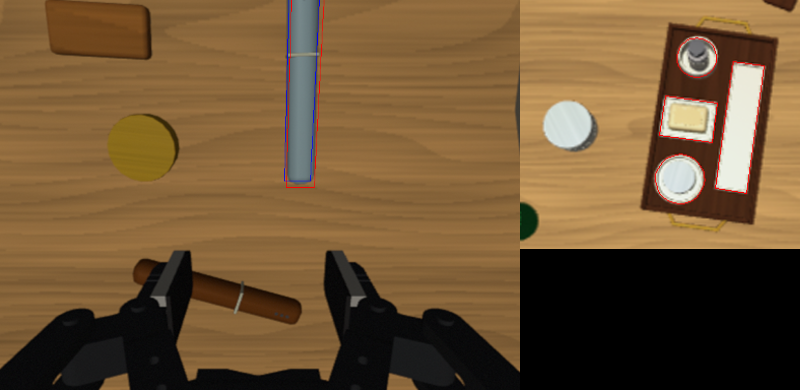

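The soap lies in its dish, and the brown case is left alone. The blue case (300,100 in the left panel) fits yaw 0, about 1.5 mm toward +y and 2 mm toward +x of the model. I grasp at (481.5,-416.5).

Request:
carry_out(increments=[0.1,0.05,0,0,0,0,0.4,0.2,0.094,0,0,0,0,0.4,0.203,0.094,0.08,0,0,0,0.4,0.203,0.094,0.17,0,0,0,0.4,0.203,0.094,0.25,0,0,0,0.4,0.203,0.094,0.32,0,0,0,0.4,0.203,0.094,0.37,0,0,0,0.4,0.203,0.094,0.37,0,0,0,0.4,0.203,0.094,0.37,0,0,0,0.4,0.203,0.094,0.37,0,0,0,0.4])

```text
time: 29.45
tool_pos: [482.5, -416.6, 41.9]
tcp_rot: [179.9, -0.1, -0.0]
ft_force: [0.1, 0.1, 0.1]
finger_gap: 59.8
grip_force: 0.0
```

```bash
python3 - <<'E'
from h import *
st=sense();print(st["tool_pos"],st["tcp_rot"],st["ft_force"])
plan((481.5,-416.5,10.5),0)
E
```

```text
[ 482.4724438  -416.63785098   41.93608642] [ 1.79886884e+02 -1.11154162e-01 -1.67585965e-02] [0.13246112 0.14405868 0.07669585]
target (481.5, -416.5, 10.5) 0 -> [-0.0026 -0.0005  0.0786] [ 0.0003 -0.0003 -0.    ]
```

Request:
carry_out(increments=[-0.002,0,0.03,0,0,0,0.4,-0.002,0,0.06,0,0,0,0.4,-0.002,0,0.078,0,0,0,0.4,-0.002,0,0.078,0,0,0,0.4,-0.002,0,0.078,0,0,0,0.2,-0.002,0,0.078,0,0,0,0,-0.002,0,0.078,0,0,0,-0.3,-0.002,0,0.078,0,0,0,-0.6,-0.002,0,0.078,0,0,0,-0.7,-0.002,0,0.078,0,0,0,-0.7], force=45)

```text
time: 30.7
tool_pos: [481.1, -416.2, 9.5]
tcp_rot: [180.0, -0.0, -0.0]
ft_force: [-0.9, -0.2, 4.7]
finger_gap: 25.0
grip_force: 46.6
```

Request:
carry_out(increments=[0,0,0,0,0,0,-0.7,0,0,0,0,0,0,-0.7,0,0,0,0,0,0,-0.7,0,0,-0.02,0,0,0,-0.7,0,0,-0.05,0,0,0,-0.7,0,0,-0.1,0,0,0,-0.7,0,0,-0.17,0,0,0,-0.7,0,0,-0.25,0,0,0,-0.7,0,0,-0.33,0,0,0,-0.7,0,0,-0.35,0,0,0,-0.7])

```text
time: 31.95
tool_pos: [482.2, -417.2, 153.3]
tcp_rot: [179.7, -0.3, -0.0]
ft_force: [0.3, -0.2, -0.5]
finger_gap: 24.5
grip_force: 45.9
```

```bash
python3 - <<'E'
from h import *
st=sense();print(st["tool_pos"],st["tcp_rot"],st["finger_gap"],st["grip_force"])
plan((535.5,-9,145),-8)
shot("wrist","w8",lambda c,im:None)
E
```

```text
[ 482.21086511 -417.21979832  153.3333685 ] [ 1.79744542e+02 -2.52141869e-01 -3.11470599e-02] 24.49148937707585 45.94875454902649
target (535.5, -9, 145) -8 -> [ 0.1326 -1.0207  0.0169] [ 0.0007 -0.0007  0.0221]
```

View pics/w8.png

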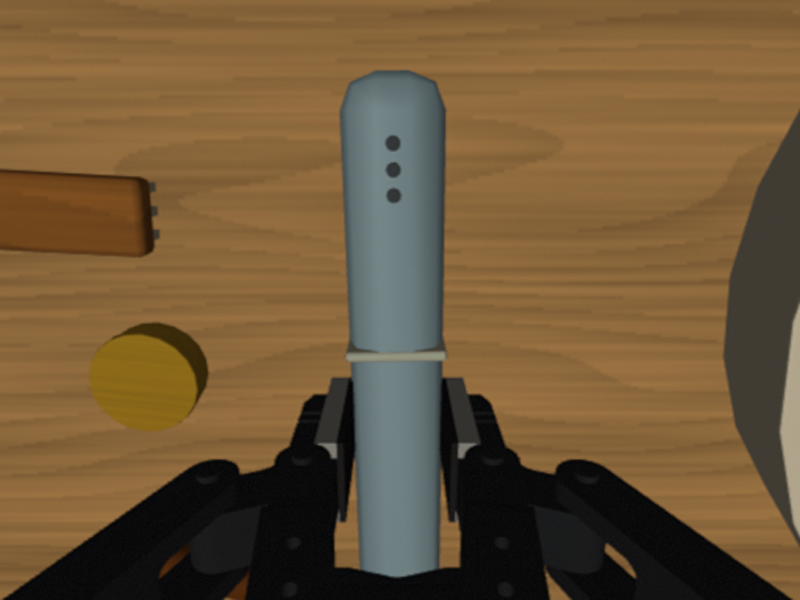

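The case is firmly held and square to the tool, with the seam at (395,355). I check numerically that it is level and how far its end reaches.

```bash
python3 - <<'E'
from h import *
c=np.load("pics/w8.npy",allow_pickle=True).item();p=sense()["tool_pos"]
u=lambda X:((proj(c,np.array(X))+.5)/.64-.5).round()
for dx in (45,60,90,92.5):
  for zz in (12,24): print(dx,zz,u((p[0]+dx,p[1]+13,p[2]-9.5+zz)),u((p[0]+dx,p[1]-13,p[2]-9.5+zz)))
E
```

```text
45 12 [348. 260.] [443. 260.]
45 24 [344. 271.] [447. 271.]
60 12 [346. 204.] [445. 204.]
60 24 [342. 211.] [449. 211.]
90 12 [343.  82.] [448.  82.]
90 24 [338.  77.] [453.  77.]
92.5 12 [343.  71.] [448.  71.]
92.5 24 [337.  65.] [454.  65.]
```

The model matches the picture, so the case is level and centred. Carrying it to the trough at (535.2,-9), yaw -8.

Request:
carry_out(increments=[0.01,-0.08,0,0,0,0,-0.7,0.02,-0.17,0,0,0,0,-0.7,0.035,-0.27,0,0,0,0,-0.7,0.05,-0.38,0,0,0,0,-0.7,0.065,-0.5,0,0,0,0,-0.7,0.08,-0.61,0,0,0,0,-0.7,0.095,-0.72,0,0,0,0,-0.7,0.11,-0.82,0,0,0.01,-0.7,0.12,-0.88,0,0,0,0.022,-0.7,0.12,-0.9,0,0,0,0.022,-0.7])

```text
$.increments: bad value
```

```bash
python3 - <<'E'
from h import *
st=sense();print(st["tool_pos"],st["tcp_rot"],st["finger_gap"],st["grip_force"])
plan((535.2,-9,45),-8)
E
```

```text
[ 481.92819559 -416.97798474  152.64822034] [ 1.79788421e+02 -2.08556201e-01 -3.50382492e-02] 24.817554541672543 45.9493088722229
target (535.2, -9, 45) -8 -> [ 0.1316 -1.021   0.2658] [ 0.0005 -0.0006  0.0221]
```

Row 8 was one number short. Sending it again.

Request:
carry_out(increments=[0.01,-0.08,0,0,0,0,-0.7,0.02,-0.17,0,0,0,0,-0.7,0.035,-0.27,0,0,0,0,-0.7,0.05,-0.38,0,0,0,0,-0.7,0.065,-0.5,0,0,0,0,-0.7,0.08,-0.61,0,0,0,0,-0.7,0.095,-0.72,0,0,0,0,-0.7,0.11,-0.82,0,0,0,0.01,-0.7,0.12,-0.88,0,0,0,0.022,-0.7,0.12,-0.9,0,0,0,0.022,-0.7])

```text
time: 33.25
tool_pos: [528.2, -54.4, 147.6]
tcp_rot: [-180.0, 0.1, -7.8]
ft_force: [-0.0, -0.4, -1.0]
finger_gap: 24.9
grip_force: 45.9
```

```bash
python3 - <<'E'
from h import *
st=sense();print(st["tool_pos"],st["tcp_rot"],st["finger_gap"],st["grip_force"])
plan((535.2,-9,45),-8)
E
```

```text
[528.23290889 -54.36640378 147.59283517] [-1.79988655e+02  1.19350566e-01 -7.81971005e+00] 24.94401223883058 45.9405791759491
target (535.2, -9, 45) -8 -> [ 0.0024 -0.1147  0.2565] [-0.      0.0003  0.0005]
```

Request:
carry_out(increments=[0.001,-0.05,0,0,0,0,-0.7,0.002,-0.1,0,0,0,0.0005,-0.7,0.002,-0.115,0.03,0,0,0.0005,-0.7,0.002,-0.115,0.09,0,0,0.0005,-0.7,0.002,-0.115,0.15,0,0,0.0005,-0.7,0.002,-0.115,0.21,0,0,0.0005,-0.7,0.002,-0.115,0.25,0,0,0.0005,-0.7,0.002,-0.115,0.255,0,0,0.0005,-0.7,0.002,-0.115,0.255,0,0,0.0005,-0.7,0.002,-0.115,0.255,0,0,0.0005,-0.7])

```text
time: 34.5
tool_pos: [537.1, -10.5, 48.1]
tcp_rot: [-180.0, -0.1, -8.1]
ft_force: [0.3, -0.1, -0.1]
finger_gap: 24.9
grip_force: 46.0
```

```bash
python3 - <<'E'
from h import *
st=sense();print(st["tool_pos"],st["tcp_rot"],st["ft_force"])
plan((535.2,-9,19.3),-8)
shot("scene","s9",lambda c,im:None);shot("wrist","w9",dishes)
im=cv2.imread("pics/s9.png")[200:430,330:590];w=cv2.imread("pics/w9.png")
cv2.imwrite("pics/m9.png",np.hstack([cv2.resize(im,(400,354)),cv2.resize(w,(400,300))] if 0 else [cv2.resize(im,(400,300)),cv2.resize(w,(400,300))]))
E
```

```text
[537.0756159  -10.51877261  48.05418749] [-1.79997181e+02 -1.15480763e-01 -8.12767859e+00] [ 0.34555552 -0.10256235 -0.07230816]
target (535.2, -9, 19.3) -8 -> [-0.0053 -0.0031  0.0719] [-0.     -0.0003 -0.0004]
```

View pics/m9.png

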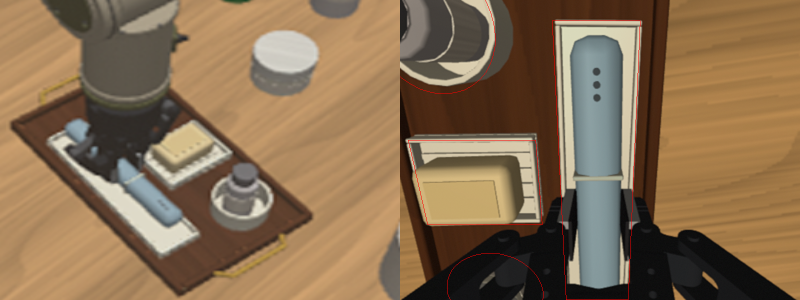

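The case is centred over the trough and the trough outline fits. Lowering.

Request:
carry_out(increments=[-0.004,-0.003,0.015,0,0,0,-0.7,-0.004,-0.003,0.03,0,0,0,-0.7,-0.004,-0.003,0.043,0,0,0,-0.7,-0.004,-0.003,0.054,0,0,0,-0.7,-0.004,-0.003,0.062,0,0,0,-0.7,-0.004,-0.003,0.066,0,0,0,-0.7,-0.004,-0.003,0.068,0,0,0,-0.7,-0.004,-0.003,0.068,0,0,0,-0.7,-0.004,-0.003,0.068,0,0,0,-0.7,-0.004,-0.003,0.068,0,0,0,-0.7])

```text
time: 35.85
tool_pos: [534.8, -8.9, 19.8]
tcp_rot: [-180.0, -0.0, -8.1]
ft_force: [-0.2, -0.1, -0.2]
finger_gap: 25.0
grip_force: 46.0
```

Request:
carry_out(increments=[0,0,0.002,0,0,0,-0.7,0,0,0.002,0,0,0,-0.7,0,0,0.002,0,0,0,-0.5,0,0,0.002,0,0,0,-0.3,0,0,0.002,0,0,0,-0.1,0,0,0.002,0,0,0,0,0,0,0.002,0,0,0,0,0,0,0.002,0,0,0,0,0,0,0.002,0,0,0,0,0,0,0.002,0,0,0,0])

```text
time: 37.1
tool_pos: [534.7, -8.9, 18.9]
tcp_rot: [-180.0, 0.0, -8.1]
ft_force: [0.6, -0.3, 1.0]
finger_gap: 42.7
grip_force: 0.0
```

Request:
carry_out(increments=[0,0,-0.02,0,0,0,0,0,0,-0.05,0,0,0,0,0,0,-0.1,0,0,0,0,0,0,-0.18,0,0,0,0,0,0,-0.28,0,0,0,0,0,0,-0.38,0,0,0,0,0,0,-0.45,0,0,0,0,-0.1,0.15,-0.45,0,0,0,0,-0.15,0.3,-0.45,0,0,0,0,-0.2,0.45,-0.45,0,0,0,0])

```text
time: 38.35
tool_pos: [434.1, -167.4, 200.3]
tcp_rot: [180.0, -0.1, -8.1]
ft_force: [1.2, -0.0, 0.5]
finger_gap: 42.8
grip_force: 0.0
```

Request:
carry_out(increments=[-0.05,0.1,0,0,0,0,0,-0.1,0.25,0,0,0,0,0,-0.1,0.4,0,0,0,0,0,-0.1,0.4,0,0,0,0,0,-0.1,0.4,0,0,0,0,0,-0.1,0.4,0,0,0,0,0,-0.1,0.4,0,0,0,0,0,-0.1,0.4,0,0,0,0,0,-0.1,0.4,0,0,0,0,0,-0.1,0.4,0,0,0,0,0])

```text
time: 39.6
tool_pos: [372.7, -318.8, 198.9]
tcp_rot: [180.0, 0.0, -8.1]
ft_force: [-0.1, 0.1, -0.2]
finger_gap: 42.6
grip_force: 0.0
```

```bash
python3 - <<'E'
from h import *
st=sense();print(st["time"],st["tool_pos"])
shot("scene","s10",lambda c,im:None);shot("top","t10",lambda c,im:None)
a=cv2.imread("pics/s10.png")[90:440,330:640];b=cv2.imread("pics/t10.png")[160:400,60:450]
cv2.imwrite("pics/m10.png",np.hstack([cv2.resize(a,(400,452)),cv2.copyMakeBorder(cv2.resize(b,(400,246)),0,206,0,0,0)]))
E
```

```text
39.6 [ 372.72291433 -318.80032143  198.88027331]
```

View pics/m10.png

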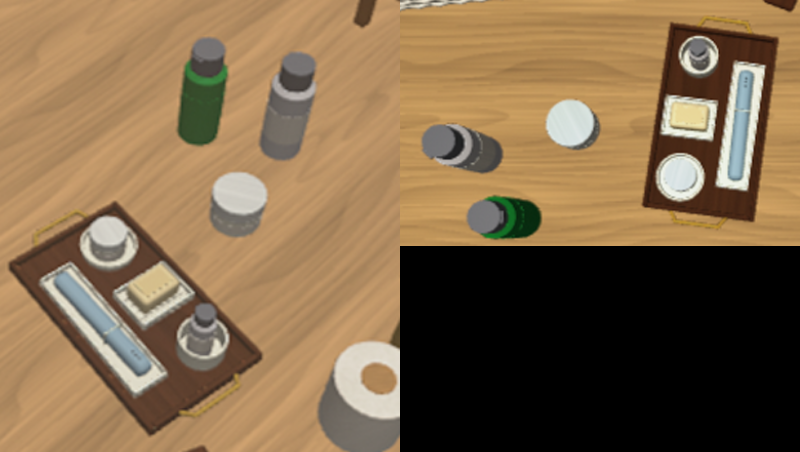

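Both views show all four things inside their dishes. The big bottle, the big jar and the green bottle are where they were. Handing in.

```bash
python3 -c "
from bench import order
print(order.hand_in())"
```

```text
the job is handed in; nothing more can be done
None
```

The guest tray is set and handed in: bottle in the beaker, small jar in the round dish, soap in the soap dish and toothbrush case in the trough, done in that order by about 40 s, with the full-size bottle and jar left standing where they were.

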